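# Snap the fuse link between its spring clips

## Robot

A 6-joint arm with a two-finger parallel gripper is mounted at the origin on a cart in front of the work surface, level with it; the furniture and walls round the work are solid. World frame = base frame: x ahead of the robot, y to its left, z up, the work surface at z = 0. Lengths are in mm, angles in rad, forces in N, time in s.
With the tool pointing down it reaches from about 400 to 925 mm from the base axis. Payload 12.5 kg.
Tool frame: the origin (TCP) lies on the centre line of the jaws, within the pads' length; the fingertips stand 25 mm ahead of it and the grasp point (between the pads) lies 6 mm ahead of it; z points along the fingers, y is the line along which they close (so a half turn about z gives the same grasp; the last joint's range is limited). The gripper opens to 95 mm and grips with 3 to 60 N. Pads are 20 mm wide; open, the fingers measure 119 mm over their backs; the gripper's body (75 mm by 180 mm) begins 59 mm behind the grasp point.
Start: joints at [1.116, 0.491, 1.559, -0, 1.092, -0.106], TCP at [213.59, 587.387, 239.661] pointing down, gripper open.
Joint ranges: [-3.1, 3.1], [-0.84, 2.19], [0.05, 2.79], [-1.13, 4.28], [0.06, 2.93], [-2.69, 2.69]. Speed limits (rad/s): [2.22, 2.22, 2.79, 3.14, 3.14, 3.14].

## Interface

Orientations are given as a unit quaternion [w, x, y, z].
In Python, from workcell import observe, camera, calibration, job_done gives the robot as it stands. The module is installed in compiled form; this text tells all that it offers.
- The arm moves only by the tool apply_moves, never from a script. Its arguments are lists of equal length, an entry for each row: "jaw": the closure in counts, from 0 (fully open) to 255 (shut); "offset": the shift along the tool's x, y, z in mm, a list of three; "turn": the turn, a rotation vector about the tool's x, y, z in rad, a list of three. In form: {"jaw": [jaw, ...], "offset": [[x, y, z], ...], "turn": [[rx, ry, rz], ...]}. A call has 1 to 5 rows; each row is the pose to reach, as a shift and turn from the pose commanded when the call began, along the tool's axes at that moment; what a row does not reach only later rows make up. A row lasts 1/8 s, in which the tool goes at most 62.5 mm and 10.7 degrees, less where a joint would pass 70% of its speed; a pose out of reach is approached as far as the arm can. A call with a gripper value outside its range is refused whole. The fingers move at their own pace and stop on an object; the grip force is fixed at half the most. Time passes only in rows, so rows that repeat a pose let the fingers close. It gives the time, the measured TCP pose, the force, the opening and the grip force at its end, in the units of the state.
- observe(): the state, without advancing time (a new reading comes with each control period).
- camera(name): name is "side" or "top" or "wrist"; returns the picture (384x512x3 uint8, red, green, blue); there is no depth.
- calibration(name): a dict with "fov_y" (degrees; the focal length in pixels is half the picture's height over the tangent of half this angle, whatever the lens; pixels are square), "cx", "cy" (the principal point, pixels), "dist_coeffs" ([k1, k2, p1, p2, k3] as OpenCV has them; the pictures are not rectified), "position" and "orientation" of the camera in the world. Camera axes: x right, y down, z forward; pixel columns grow to the right and rows downward; lengths in mm; the calibration is good to about 2 mm. A picture is of the moment at which its call begins: read the wrist's pose just before it. calibration takes no time and is no camera call; for the wrist camera it gives the pose at the moment of the call.
- job_done(): hands the job in; it is judged then, once.
The state is a dict: "time": time; "q": joint angles; "qvel": joint speeds; "joint_efforts": joint torques, N m; "eef_pos": TCP position; "tcp_rot": TCP orientation; "contact_force": force on the tool from outside, world axes, zero at the start; "torque": the same for the moment, N m; "gripper_width": finger opening in mm; "grip_force": force on a finger pad.
Only numpy, scipy, OpenCV 4.12 (cv2) and the standard library are available. Lean on these libraries where they do the work, as an engineer would, in place of code of your own. Each camera call takes 0.05 s, during which the arm holds its last target. There are 200 camera calls.

## Task

Pick up the loose white fuse link from the bench and, keeping it level, press it straight down between the two brass spring clips of the fuse holder so that its ends spread both clips together, until both snap over the ends and it sits fully home in the holder's saddles; then let go. Press gently and stop as soon as it is home: the height of the holder's deck is not known in advance, and the holder must not be forced, nor the things around it disturbed.

Things in the scene. Friction and masses are not known exactly. Their poses are not given: they have to be found in the camera images.
- fuse: loose fuse link, 0.18 kg: white ceramic block 34 (x) by 60 (y) by 34 (z) mm with a round steel cap, 24 mm across and 25 mm long, on each y end (110 mm over all). The last 5 mm of a cap is chamfered down to 8 mm across. Origin: centre of the block's underside; the caps' axis is along y, 17 mm above it. Both ways round are the same. Grasp the block across x, mid-length; the caps hang free
- holder: fixed fuse holder: base plate 84 (x) by 176 (y) by 8 mm; origin: centre of its underside. The fuse lies along y, centred on x = y = 0. A black deck, 68 by 160 mm, stands on four screws; its top was set 24 to 50 mm above the origin, fixed for the run and not measured: feel for it. On it, two grey 90 degree V saddles at y = +-41 mm (8 mm long) for the caps and a brass clip at each end
- seat_low (a point): point fixed to the holder, 39 mm above its origin: where the centre of the fuse's underside is when home if the deck is set lowest; up to 26 mm higher with other settings. Home is always 15 mm above the deck top; that gap is free for fingertips. Pressing takes well under 20 N in all; more than 30 N between fuse and holder damages it
- clip_a (a joint): brass leaf clip at the holder's +y end, rad: 0 upright, grows as its tip is pushed outward; about 0.10 as the cap's end passes, 0 to 0.045 once snapped. The flared tips reach 56 mm above the deck top and meet the caps 25 mm above home. The push needed grows to about 10 to 15 N, drops some 15 mm above home, turns into a pull of about 4 N for the last 8 mm, then rises steeply on the saddles
- clip_b (a joint): the same leaf clip at the holder's -y end, same values
- tape_measure: bystander: yellow tape measure, 37 x 77 x 60 mm, origin under its centre
- gear: bystander: steel gear, 60 mm across, 21 mm high, origin under its centre
- bearing: bystander: ball bearing, 52 mm across, 15 mm high, origin under its centre

How it is judged:
By the outcome, as a careful person would: the job done as asked, in the order asked, and still so for the second after the job is handed in, with the robot touching nothing.
It also fails if it takes over 58 s, if anything falls off the work surface, if the arm or the gripper's body presses on something with over 40 N, if the wrist force passes 120 N, or if a joint passes its speed limit or range.

## Working session

There is one attempt and no reset: what is moved stays moved. The work goes in short steps, Python scripts to look and compute and a tool call to move; the robot and the scene stay as the last step left them, time stands still between calls to the robot, and variables do not carry over. Pictures are saved under pics/ and viewed, at most 10 in all, crops included, and the job is handed in when it is done.

Besides the shell and the picture viewer there is one more tool, called after "Call:" as name(argument=value, ...) on one line, values as JSON. apply_moves: Moves the arm, as the interface text tells. Its arguments: {"type":"object","properties":{"jaw":{"type":"array","items":{"type":"number"}},"offset":{"type":"array","items":{"type":"array","items":{"type":"number"}}},"turn":{"type":"array","items":{"type":"array","items":{"type":"number"}}}},"required":["jaw","offset","turn"]}

```bash
mkdir -p pics
cat > h.py <<'E'
import numpy as np, cv2
from workcell import observe, camera, calibration
from scipy.spatial.transform import Rotation as R
def rot(q): return R.from_quat([q[1],q[2],q[3],q[0]]).as_matrix()
def K(c):
    f=192/np.tan(np.radians(c["fov_y"])/2); return np.array([[f,0,c["cx"]],[0,f,c["cy"]],[0,0,1.]])
def plane(c,uv,z):
    p=cv2.undistortPoints(np.array(uv,float).reshape(-1,1,2),K(c),np.array(c["dist_coeffs"],float)).reshape(-1,2)
    d=np.c_[p,np.ones(len(p))]@rot(c["orientation"]).T; o=np.array(c["position"],float)
    return o+d*((z-o[2])/d[:,2])[:,None]
def proj(c,P):
    M=rot(c["orientation"]).T; t=-M@np.array(c["position"],float)
    return cv2.projectPoints(np.array(P,float).reshape(-1,1,3),cv2.Rodrigues(M)[0],t,K(c),np.array(c["dist_coeffs"],float))[0].reshape(-1,2)
def shot(name,fn):
    c=calibration(name); im=camera(name); cv2.imwrite(fn,im[:,:,::-1]); return c,im
E
python3 - <<'E'
from h import *
s=observe(); print(s)
for n in("top","side","wrist"):
    c,im=shot(n,f"pics/{n}0.png"); print(n,c)
E
```

```text
{'time': 0.0, 'q': array([ 1.11638177e+00,  4.91579723e-01,  1.55944507e+00, -2.56932912e-06,
        1.09171807e+00, -1.05591503e-01]), 'qvel': array([-0.00070319, -0.00043987,  0.00147927,  0.00046197,  0.0012111 ,
       -0.00040287]), 'joint_efforts': array([ 6.46563149e-04, -6.12640643e+01, -2.58189511e+01,  6.92641921e-02,
        4.82259155e-02, -8.99096494e-05]), 'eef_pos': array([213.49800746, 587.17230144, 239.05071861]), 'tcp_rot': array([-1.57840184e-04,  1.73528011e-01,  9.84828766e-01, -5.53023329e-04]), 'contact_force': array([-0.32268903,  0.33779423,  0.1725602 ]), 'torque': array([0.00204124, 0.00260522, 0.01295782]), 'grip_force': 0.0, 'gripper_width': 95.01300763774219}
top {'fov_y': 42.74033214951075, 'cx': 256.79929943483336, 'cy': 191.97775784536816, 'dist_coeffs': array([-0.08705661,  0.        ,  0.        ,  0.        ,  0.        ]), 'position': array([ 268.59368405,   27.30650051, 1185.52659561]), 'orientation': array([-0.07714234,  0.71146537, -0.69418399,  0.07729595])}
side {'fov_y': 45.99489725576308, 'cx': 249.14677722109988, 'cy': 196.52354505973793, 'dist_coeffs': array([-0.01770407,  0.        ,  0.        ,  0.        ,  0.        ]), 'position': array([ 427.12108157, -747.81873032,  586.75658884]), 'orientation': array([-0.46935695,  0.88074617, -0.05104172,  0.03721536])}
wrist {'fov_y': 58.196615763399834, 'cx': 256.64518109040347, 'cy': 193.1809115424514, 'dist_coeffs': array([-0.00794891,  0.        ,  0.        ,  0.        ,  0.        ]), 'position': array([150.48779023, 610.35245896, 384.18246339]), 'orientation': array([0.10041672, 0.81290315, 0.56944868, 0.06952079])}
```

View pics/top0.png

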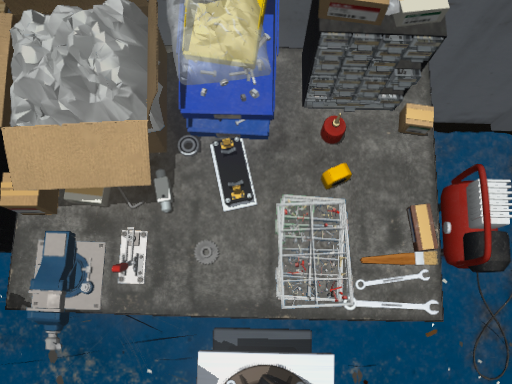

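View pics/side0.png

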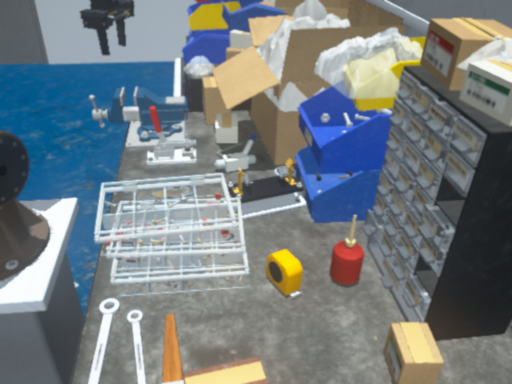

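The top view shows the holder at about (233,173) and the white fuse at about (163,190), with the gear at (206,252), the bearing at (189,145) and the tape at (337,176). The side view shows the holder at (270,190) and the fuse near (235,160).

Run:
```python
from h import *
c=calibration("top"); im=cv2.imread("pics/top0.png")
print(plane(c,[(163,190),(233,173),(206,252),(189,145),(337,176),(265,368),(55,270),(130,255)],0).round(0))
print(proj(c,[(213,587,215),(0,0,0)]))
cr=cv2.resize(im[120:225,140:270],None,fx=6,fy=6,interpolation=cv2.INTER_CUBIC)[:600,:780]; cv2.imwrite("pics/topcrop.png",cr)
w=cv2.imread("pics/wrist0.png")
si=cv2.imread("pics/side0.png")
cw=calibration("wrist")
print(proj(cw,plane(c,[(163,190),(233,173)],0)))
cv2.imwrite("pics/sidecrop.png",cv2.resize(si[135:235,200:320],None,fx=6,fy=6,interpolation=cv2.INTER_CUBIC))
```

```text
[[ 531.  263.    0.]
 [ 579.   91.    0.]
 [ 381.  149.    0.]
 [ 650.  205.    0.]
 [ 578. -169.    0.]
 [ 115.    1.    0.]
 [ 326.  516.    0.]
 [ 368.  333.    0.]]
[[-27.32042993 318.65890582]
 [264.39971695 419.69506647]]
[[119.42754507 452.35738232]
 [ 29.94460682 505.43601416]]
```

View pics/topcrop.png

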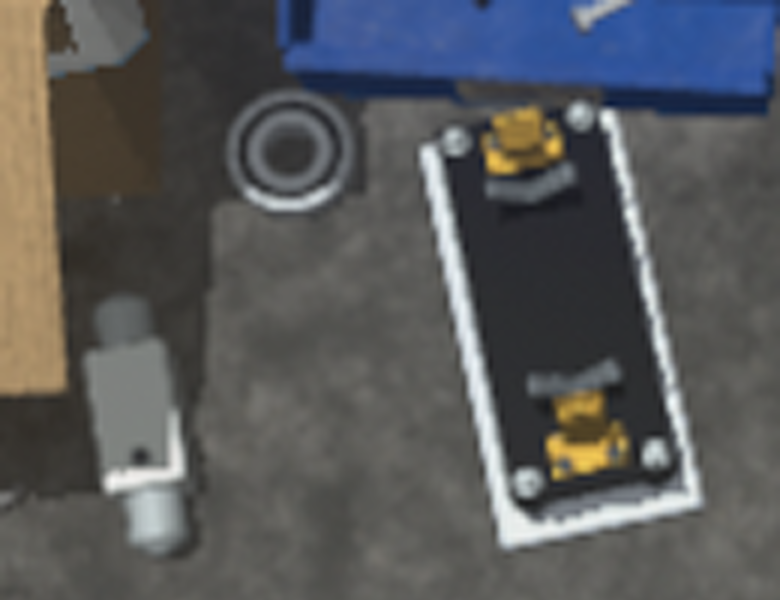

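View pics/sidecrop.png

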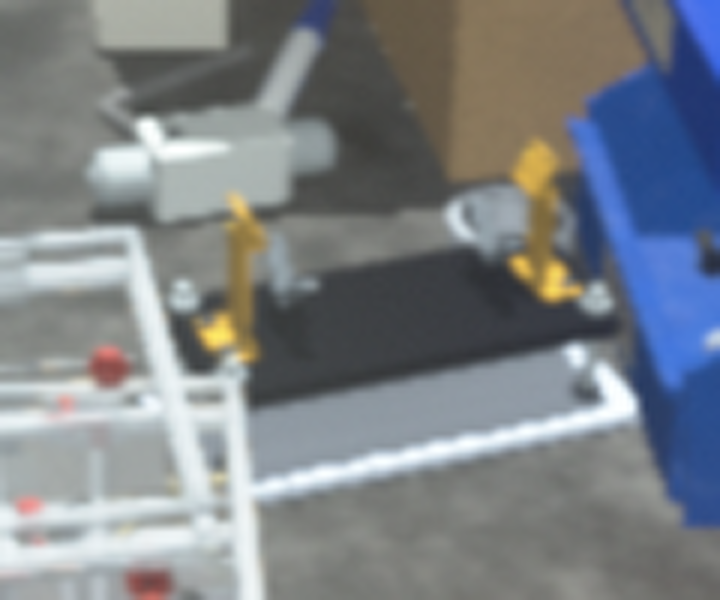

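The top crop shows the fuse (block about (135,415), caps at (125,320) and (160,520) in the crop) and the holder plate corners. The side crop shows the deck raised on screws. The cardboard flap near the fuse needs its height checked before I descend.

Run:
```python
from h import *
c=calibration("top"); s=calibration("side"); im=cv2.imread("pics/top0.png")
for px in [(148,185),(5,180),(150,122)]:
  print(px,[(z,proj(s,plane(c,[px],z))[0].round(0).tolist(),plane(c,[px],z)[0,:2].round(0).tolist()) for z in range(0,401,50)])
hsv=cv2.cvtColor(im,cv2.COLOR_BGR2HSV)
# fuse top face / blob
roi=np.zeros(im.shape[:2],np.uint8); roi[168:214,152:178]=1
m=((hsv[...,2]>95)&(roi>0)).astype(np.uint8)
n,l,st,ce=cv2.connectedComponentsWithStats(m); i=1+st[1:,4].argmax()
cnt=cv2.findContours((l==i).astype(np.uint8),0,1)[0][0]; print(st[i],ce[i],cv2.minAreaRect(cnt))
# base plate
roi[:]=0; roi[130:216,204:262]=1
m=((hsv[...,2]>190)&(hsv[...,1]<60)&(roi>0)).astype(np.uint8)
pts=np.argwhere(m)[:,::-1].astype(np.float32); r=cv2.minAreaRect(pts); b=cv2.boxPoints(r); print(r,b)
W=plane(c,b,8); print(W.round(1),W.mean(0)); print(np.linalg.norm(np.diff(W,axis=0),axis=1))
# manual corners from crop (crop/6+offset)
q=lambda a:[(x/6+140,y/6+120) for x,y in a]
C=plane(c,q([(425,147),(612,110),(700,505),(503,547)]),8); print(C.round(1),C.mean(0),np.linalg.norm(C-np.roll(C,-1,0),axis=1))
F=plane(c,q([(88,350),(160,342),(182,478),(105,490)]),34);print(F.round(1),F.mean(0))
G=plane(c,q([(124,300),(163,553)]),17);print(G.round(1),G.mean(0))
```

```text
(148, 185) [(0, [239.0, 159.0], [543.0, 302.0]), (50, [235.0, 144.0], [532.0, 290.0]), (100, [231.0, 128.0], [520.0, 279.0]), (150, [227.0, 112.0], [509.0, 267.0]), (200, [222.0, 94.0], [497.0, 255.0]), (250, [217.0, 74.0], [485.0, 244.0]), (300, [211.0, 54.0], [474.0, 232.0]), (350, [205.0, 31.0], [462.0, 221.0]), (400, [199.0, 7.0], [451.0, 209.0])]
(5, 180) [(0, [229.0, 105.0], [548.0, 672.0]), (50, [226.0, 94.0], [536.0, 645.0]), (100, [222.0, 82.0], [524.0, 618.0]), (150, [219.0, 69.0], [512.0, 590.0]), (200, [215.0, 55.0], [500.0, 563.0]), (250, [211.0, 40.0], [489.0, 536.0]), (300, [207.0, 23.0], [477.0, 509.0]), (350, [202.0, 5.0], [465.0, 482.0]), (400, [197.0, -14.0], [453.0, 455.0])]
(150, 122) [(0, [300.0, 155.0], [710.0, 309.0]), (50, [295.0, 140.0], [691.0, 297.0]), (100, [291.0, 125.0], [672.0, 285.0]), (150, [286.0, 109.0], [654.0, 274.0]), (200, [280.0, 91.0], [635.0, 262.0]), (250, [274.0, 72.0], [617.0, 250.0]), (300, [268.0, 52.0], [598.0, 238.0]), (350, [261.0, 30.0], [579.0, 226.0]), (400, [254.0, 6.0], [561.0, 214.0])]
[154 170  17  43 473] [162.49894292 191.17
[... 159 characters left out ...]
17953491211, 33.57086944580078), 78.2317123413086) [[209.28952 143.1897 ]
 [242.15475 136.34277]
 [256.16473 203.5907 ]
 [223.2995  210.43762]]
[[653.3 152.9   8. ]
 [673.4  70.7   8. ]
 [501.3  31.1   8. ]
 [482.3 110.8   8. ]] [577.58943729  91.38721949   8.        ]
[ 84.60054764 176.5671943   81.94752402]
[[649.9 148.8   8. ]
 [668.1  70.9   8. ]
 [499.9  29.8   8. ]
 [480.6 109.4   8. ]] [574.63013134  89.77233276   8.        ] [ 79.99344089 173.12427752  81.9271951  173.88361276]
[[552.4 278.8  34. ]
 [556.5 249.8  34. ]
 [500.6 237.3  34. ]
 [494.9 268.   34. ]] [526.10386974 258.45858343  34.        ]
[[578.2 269.1  17. ]
 [472.9 246.2  17. ]] [525.56113395 257.65693524  17.        ]
```

Run:
```python
import cv2
a=cv2.imread("pics/side0.png")[30:190,190:350]; b=cv2.imread("pics/top0.png")[90:250,60:220]
cv2.imwrite("pics/x1.png",cv2.hconcat([cv2.resize(i,(400,400),interpolation=cv2.INTER_CUBIC) for i in(a,b)]))
```

```text
(no output)
```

View pics/x1.png

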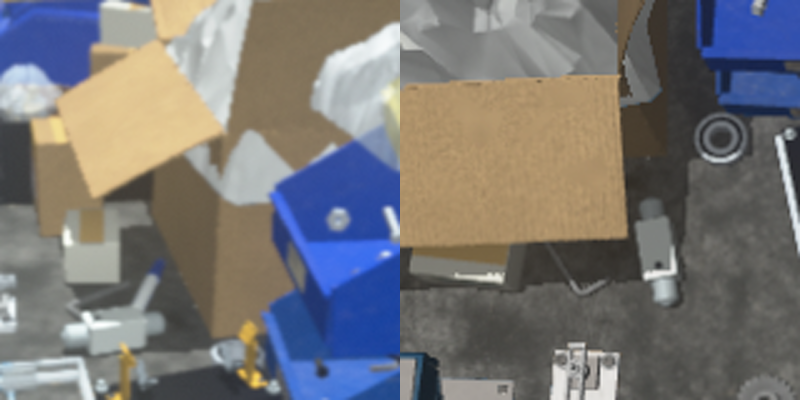

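The flap's free corner triangulates to about (507,257,155), rising to (630,260,220), so it hangs over the +y half of the fuse. A vertical gripper body would hit it. I'll approach with the tool tilted about the closing axis, leaning towards the robot, which keeps the pads parallel to the block's faces.

```bash
cat >> h.py <<'E'
def pose(a,tilt):
    a=np.radians(a); x=np.array([-np.cos(a),-np.sin(a),0]); z=np.array([0,0,-1.])
    return np.c_[x,np.cross(z,x),z]@R.from_euler('y',-tilt,degrees=True).as_matrix()
def go(p,a,tilt):
    s=observe(); M=rot(s["tcp_rot"]); 
    print("off",(M.T@(np.array(p,float)-s["eef_pos"])).round(1).tolist(),"turn",R.from_matrix(M.T@pose(a,tilt)).as_rotvec().round(4).tolist(),
     "q",s["q"].round(2),"pos",s["eef_pos"].round(1),"F",s["contact_force"].round(1),"t",s["time"],"w",s["gripper_width"])
E
python3 -c "
from h import *
go((390,220,260),12.5,30)"
```

```text
off [-291.4, -284.8, -20.6] turn [-0.1491, -0.5097, -0.5536] q [ 1.12  0.49  1.56  0.    1.09 -0.11] pos [213.5 587.3 239.2] F [ 0.   0.1 -1. ] t 0.15 w 94.75589678225352
```

Call:
apply_moves(jaw=[60, 60, 60, 60, 60], offset=[[-291.4, -284.8, -20.6], [-291.4, -284.8, -20.6], [-291.4, -284.8, -20.6], [-291.4, -284.8, -20.6], [-291.4, -284.8, -20.6]], turn=[[-0.1491, -0.5097, -0.5536], [-0.1491, -0.5097, -0.5536], [-0.1491, -0.5097, -0.5536], [-0.1491, -0.5097, -0.5536], [-0.1491, -0.5097, -0.5536]])

```text
time: 0.78
eef_pos: [348.0, 304.2, 255.2]
tcp_rot: [0.258, -0.108, 0.96, 0.028]
contact_force: [1.5, 0.2, 0.1]
gripper_width: 72.8
grip_force: 0.0
```

```bash
python3 -c "
from h import *
go((390,220,260),12.5,30)"
```

```text
off [-21.7, -91.5, 7.2] turn [0.0011, 0.0019, 0.005] q [ 0.7   0.13  2.18 -0.6   0.42 -0.59] pos [348.  304.2 255.2] F [1.5 0.2 0.1] t 0.775 w 72.80925102076019
```

Call:
apply_moves(jaw=[60, 60, 60], offset=[[-21.7, -91.5, 7.2], [-21.7, -91.5, 7.2], [-21.7, -91.5, 7.2]], turn=[[0.001, 0.002, 0.005], [0.001, 0.002, 0.005], [0.001, 0.002, 0.005]])

```text
time: 1.15
eef_pos: [391.3, 219.6, 260.2]
tcp_rot: [0.257, -0.1, 0.961, 0.028]
contact_force: [0.3, -0.6, 0.2]
gripper_width: 72.3
grip_force: 0.0
```

```bash
python3 -c "
from h import *
c,im=shot('wrist','pics/w1.png')
go((390,220,260),12.5,30)
print(c['position'],proj(c,[(526,258,34),(577,91,40)]))"
```

```text
off [0.9, -0.5, -0.4] turn [-0.0018, -0.0012, -0.0084] q [ 0.42  0.09  2.22 -0.32  0.34 -1.08] pos [390.8 220.7 260.1] F [ 0.4  1.5 -0.3] t 1.2 w 73.03190376779136
[263.67988234 192.01592036 352.07179692] [[264.49358444 171.41176374]
 [122.5591085  184.2831457 ]]
```

View pics/w1.png

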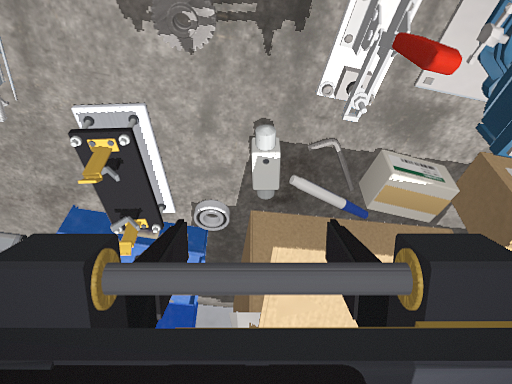

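The wrist view shows the fuse at (265,160), its block spanning about (250–280, 137–190), and the holder at (120,170). Next I'll measure the fuse, check the flap and fit a rough arm model to predict the q5 margin.

Run:
```python
from h import *
from scipy.optimize import least_squares
c=calibration("wrist"); im=cv2.imread("pics/w1.png"); hsv=cv2.cvtColor(im,cv2.COLOR_BGR2HSV)
print("flap",proj(c,[(507,257,155),(630,260,220)]).round(0))
roi=np.zeros(im.shape[:2],np.uint8); roi[115:205,240:290]=1
m=((hsv[...,2]>125)&(hsv[...,1]<40)&(roi>0)).astype(np.uint8)
n,l,st,ce=cv2.connectedComponentsWithStats(m); i=1+st[1:,4].argmax(); print(st[i],ce[i])
for r in range(118,204,4): 
    x=np.where(l[r]==i)[0]; print(r,(x.min(),x.max()) if len(x) else None,end=' ')
# arm model
s=observe(); D=[([.49158,1.559445,1.091718],1.11638,[213.498,587.172,239.05],[0,0,-1])]
M=rot(s["tcp_rot"]); D.append((s["q"][[1,2,4]],s["q"][0],s["eef_pos"],M[:,2]))
M2=rot([.258,-.108,.96,.028]); D.append(([.13,2.18,.42],.70,[348,304.2,255.2],M2[:,2]))
def res(v):
    a,h,L1,L2,d=v; o=[]
    for k,(q,q1,p,z) in enumerate(D):
        w=np.array(p)-d*np.array(z); t=q[0]+q[1]; wt=.2 if k==2 else 1
        o+=[wt*(a+L1*np.sin(q[0])+L2*np.sin(t)-np.hypot(*w[:2])),wt*(h+L1*np.cos(q[0])+L2*np.cos(t)-w[2])]
    return np.array(o+list((np.array(v)-[50,400,500,500,250])*.002))
f=least_squares(res,[50,400,500,500,250]); v=f.x; print("\n",v.round(0),np.abs(res(v)).max())
def q5(p,a,tilt):
    z=pose(a,tilt)[:,2]; w=np.array(p)-v[4]*z
    g=least_squares(lambda q:[v[0]+v[2]*np.sin(q[0])+v[3]*np.sin(q.sum())-np.hypot(*w[:2]),v[1]+v[2]*np.cos(q[0])+v[3]*np.cos(q.sum())-w[2]],[.4,1.8]).x
    th=np.arctan2(w[1],w[0]); t=g.sum(); fa=np.array([np.sin(t)*np.cos(th),np.sin(t)*np.sin(th),np.cos(t)])
    return g.round(2),np.degrees(np.arccos(fa@z)).round(1)
print(q5(s["eef_pos"],12.5,30),s["q"])
for t in(0,20,25,30,35,40): print(t,q5((526,258,28),12.5,t),q5((577,91,80),13,t))
```

```text
flap [[269. 242.]
 [246. 365.]]
[ 240  115   50   84 2854] [263.2596356  150.75227751]
118 (np.int64(240), np.int64(289)) 122 (np.int64(240), np.int64(289)) 126 (np.int64(240), np.int64(288)) 130 (np.int64(240), np.int64(289)) 134 (np.int64(240), np.int64(289)) 138 (np.int64(240), np.int64(289)) 142 (np.int64(240), np.int64(289)) 146 (np.int64(240), np.int64(279)) 150 (np.int64(240), np.int64(279)) 154 (np.int64(240), np.int64(280)) 158 (np.int64(240), np.int64(279)) 162 (np.int64(240), np.int64(279)) 166 (np.int64(240), np.int64(279)) 170 (np.int64(240), np.int64(279)) 174 (np.int64(240), np.int64(279)) 178 (np.int64(240), np.int64(279)) 182 (np.int64(240), np.int64(278)) 186 (np.int64(240), np.int64(278)) 190 (np.int64(260), np.int64(271)) 194 (np.int64(258), np.int64(273)) 198 (np.int64(261), np.int64(269)) 202 None 
 [-29. 143. 619. 408. 261.] 0.5140055886063605
(array([0.09, 2.22]), np.float64(23.0)) [ 0.42416297  0.08571349  2.21903364 -0.31679203  0.33973619 -1.08343713]
0 (array([0.67, 1.87]), np.float64(34.2)) (array([0.6 , 1.84]), np.float64(40.1))
20 (array([0.62, 2.1 ]), np.float64(7.3)) (array([0.53, 2.07]), np.float64(11.0))
25 (array([0.62, 2.15]), np.float64(7.6)) (array([0.53, 2.13]), np.float64(3.7))
30 (array([0.63, 2.2 ]), np.float64(14.0)) (array([0.53, 2.18]), np.float64(5.8))
35 (array([0.64, 2.25]), np.float64(22.0)) (array([0.54, 2.23]), np.float64(14.1))
40 (array([0.67, 2.3 ]), np.float64(30.6)) (array([0.55, 2.29]), np.float64(22.9))
```

```bash
cat > m.py <<'E'
from h import *
from scipy.optimize import least_squares
v=[-29,143,619,408,261]
def ik(p,a,t):
    P=pose(a,t); z=P[:,2]; w=np.array(p)-v[4]*z
    g=least_squares(lambda q:[v[0]+v[2]*np.sin(q[0])+v[3]*np.sin(q.sum())-np.hypot(*w[:2]),v[1]+v[2]*np.cos(q[0])+v[3]*np.cos(q.sum())-w[2]],[.4,1.8]).x
    th=np.arctan2(w[1],w[0]); T=g.sum()
    f=np.array([np.sin(T)*np.cos(th),np.sin(T)*np.sin(th),np.cos(T)]); l=np.array([-np.sin(th),np.cos(th),0]); n=np.cross(l,f)
    return np.r_[th,g,np.arctan2(z@l,z@n),np.arccos(f@z)].round(2)
E
python3 - <<'E'
from m import *
s=observe(); print(ik(s["eef_pos"],12.5,30),s["q"].round(2))
for t in(0,10,12,15,18): print(t,ik((484,249,28),12.5,t))
c=calibration("wrist"); im=cv2.imread("pics/w1.png"); g=cv2.cvtColor(im,6)
roi=np.zeros(im.shape[:2],np.uint8); roi[115:205,240:290]=1
for th in(150,170,190):
    m=((g>th)&(roi>0)).astype(np.uint8); n,l,st,ce=cv2.connectedComponentsWithStats(m); i=1+st[1:,4].argmax()
    print(th,st[i],ce[i],[(r,np.where(l[r]==i)[0][[0,-1]].tolist()) for r in range(118,204,6) if (l[r]==i).any()])
E
```

```text
[ 0.63  0.09  2.22 -0.54  0.4 ] [ 0.42  0.09  2.22 -0.32  0.34 -1.08]
0 [0.48 0.64 1.98 0.   0.53]
10 [ 0.5   0.6   2.09 -0.17  0.29]
12 [ 0.5   0.6   2.11 -0.25  0.24]
15 [ 0.51  0.6   2.14 -0.46  0.17]
18 [ 0.52  0.59  2.17 -0.9   0.12]
150 [ 252  126   29   64 1589] [265.48521082 159.28319698] [(130, [256, 275]), (136, [256, 275]), (142, [252, 278]), (148, [252, 279]), (154, [252, 280]), (160, [252, 279]), (166, [252, 279]), (172, [252, 279]), (178, [253, 278]), (184, [253, 278])]
170 [ 252  127   28   63 1462] [265.50752394 160.15937073] [(130, [259, 272]), (136, [257, 274]), (142, [253, 278]), (148, [253, 279]), (154, [252, 279]), (160, [252, 279]), (166, [252, 278]), (172, [253, 278]), (178, [253, 278]), (184, [253, 278])]
190 [257 127  18  24 335] [265.97313433 139.31641791] [(130, [262, 271]), (136, [258, 274]), (142, [258, 274]), (148, [258, 272])]
```

```bash
cat > m.py <<'E'
from h import *
from scipy.optimize import least_squares
M1=[.257,-.1,.961,.028]
D=[([.49158,1.559445],[213.498,587.172,239.05],[0,0,-1.]),([.08571,2.21903],[390.8,220.7,260.1],rot(M1)[:,2]),([.13,2.18],[348,304.2,255.2],rot([.258,-.108,.96,.028])[:,2])]
rr=lambda w:np.sqrt(w[0]**2+w[1]**2-66**2)
def res(v):
    a,h,L1,L2,d=v; o=[]
    for k,(q,p,z) in enumerate(D):
        w=np.array(p)-d*z; T=sum(q); u=.2 if k==2 else 1
        o+=[u*(a+L1*np.sin(q[0])+L2*np.sin(T)-rr(w)),u*(h+L1*np.cos(q[0])+L2*np.cos(T)-w[2])]
    return np.array(o+list((np.array(v)-[0,150,610,570,261])*.002))
v=least_squares(res,[0,150,600,400,261]).x
def ik(p,a,t):
    z=pose(a,t)[:,2]; w=np.array(p)-v[4]*z
    g=least_squares(lambda q:[v[0]+v[2]*np.sin(q[0])+v[3]*np.sin(q.sum())-rr(w),v[1]+v[2]*np.cos(q[0])+v[3]*np.cos(q.sum())-w[2]],[.4,1.8]).x
    th=np.arctan2(w[1],w[0])-np.arcsin(66/np.hypot(*w[:2])); T=g.sum()
    f=np.array([np.sin(T)*np.cos(th),np.sin(T)*np.sin(th),np.cos(T)]); l=np.array([-np.sin(th),np.cos(th),0]); n=np.cross(l,f)
    return np.r_[th,g,np.arctan2(z@l,z@n),np.arccos(f@z)].round(2)
E
python3 - <<'E'
from m import *
print(v.round(0),np.abs(res(v)).max())
s=observe(); print(ik(s["eef_pos"],12.5,30),s["q"].round(2))
for t in(0,10,15,18,20,25,30): print(t,ik((484,249,28),12.5,t),ik((526,258,28),12.5,t),ik((577,91,80),13,t))
c=calibration("wrist")
P=plane(c,[(252,142),(279,142),(253,187.5),(278.5,187.5)],34); print(P.round(1),P.mean(0).round(1))
print(plane(c,[(265.5,125.5),(266,200)],17).round(1))
E
```

```text
Traceback (most recent call last):
  File "m.py", line 12, in <module>
    v=least_squares(res,[0,150,600,400,261]).x
      ~~~~~~~~~~~~~^^^^^^^^^^^^^^^^^^^^^^^^^
  File "m.py", line 9, in res
    w=np.array(p)-d*z; T=sum(q); u=.2 if k==2 else 1
                  ~^~
TypeError: can't multiply sequence by non-int of type 'numpy.float64'
```

```bash
sed -i 's/,\[0,0,-1.\])/,np.array([0,0,-1.]))/' m.py
python3 - <<'E'
from m import *
print(v.round(0),np.abs(res(v)).max())
s=observe(); print(ik(s["eef_pos"],12.5,30),s["q"].round(2))
for t in(0,10,15,18,20,25,30): print(t,ik((484,249,28),12.5,t),ik((526,258,28),12.5,t),ik((577,91,80),13,t))
c=calibration("wrist")
P=plane(c,[(252,142),(279,142),(253,187.5),(278.5,187.5)],34); print(P.round(1),P.mean(0).round(1))
print(plane(c,[(265.5,125.5),(266,200)],17).round(1))
E
```

```text
[-35. 136. 623. 408. 257.] 0.3236341861051234
[ 0.43  0.09  2.22 -0.32  0.34] [ 0.42  0.09  2.22 -0.32  0.34 -1.08]
0 [0.35 0.63 1.98 0.   0.53] [0.34 0.67 1.87 0.   0.6 ] [0.04 0.6  1.84 0.   0.7 ]
10 [ 0.37  0.6   2.09 -0.09  0.28] [ 0.35  0.64  1.99 -0.07  0.35] [0.03 0.56 1.95 0.08 0.46]
15 [ 0.37  0.6   2.14 -0.27  0.15] [ 0.36  0.63  2.04 -0.17  0.22] [0.02 0.54 2.01 0.16 0.33]
18 [ 0.38  0.59  2.17 -0.64  0.08] [ 0.36  0.62  2.07 -0.32  0.14] [0.01 0.54 2.05 0.26 0.26]
20 [ 0.38  0.59  2.19 -1.39  0.06] [ 0.37  0.62  2.1  -0.57  0.09] [0.01 0.53 2.07 0.36 0.21]
25 [ 0.39  0.6   2.25 -2.65  0.15] [ 0.37  0.62  2.15 -2.33  0.09] [0.   0.53 2.12 0.99 0.11]
30 [ 0.4   0.61  2.3  -2.83  0.29] [ 0.38  0.63  2.2  -2.77  0.22] [-0.01  0.53  2.18  2.16  0.14]
[[486.1 235.9  34. ]
 [479.9 265.5  34. ]
 [554.2 251.   34. ]
 [547.5 282.4  34. ]] [516.9 258.7  34. ]
[[472.6 248.6  17. ]
 [589.1 276.3  17. ]]
```

Run:
```python
from m import *
c=calibration("wrist")
print("key,pen",plane(c,[(310,143),(325,137),(350,185),(292,180)],3).round(0).tolist())
print(ik((482,249,30),12.5,13)); go((449,242,176),12.5,13)
```

```text
key,pen [[495.0, 310.0, 3.0], [482.0, 325.0, 3.0], [550.0, 386.0, 3.0], [558.0, 306.0, 3.0]]
[ 0.37  0.59  2.12 -0.17  0.21]
off [-11.2, 8.5, 103.5] turn [-0.0005, 0.2955, -0.0086] q [ 0.42  0.09  2.22 -0.32  0.34 -1.08] pos [390.8 220.7 260.1] F [ 0.4  1.5 -0.3] t 1.2 w 73.03190376779136
```

Call:
apply_moves(jaw=[133, 133, 133, 133], offset=[[-11.2, 8.5, 103.5], [-11.2, 8.5, 103.5], [-11.2, 8.5, 103.5], [-11.2, 8.5, 103.5]], turn=[[0, 0.2955, -0.0086], [0, 0.2955, -0.0086], [0, 0.2955, -0.0086], [0, 0.2955, -0.0086]])

```text
time: 1.7
eef_pos: [447.4, 243.7, 175.8]
tcp_rot: [0.112, -0.11, 0.987, 0.012]
contact_force: [0.0, 0.4, 0.4]
gripper_width: 46.2
grip_force: 0.0
```

Run:
```python
from m import *
c,im=shot("wrist","pics/w2.png")
go((482,249,30),12.5,13)
print(proj(c,[(527,259,34),(485,249.5,17),(507,257,155)]).round(0))
```

```text
off [-1.0, -2.2, 150.5] turn [-0.0002, 0.0007, 0.0044] q [ 0.39  0.35  2.04 -0.08  0.53 -1.34] pos [447.4 243.6 176.4] F [-0.8 -0.3  0.2] t 1.75 w 45.82689157523531
[[254. 234.]
 [254. 184.]
 [257. 321.]]
```

View pics/w2.png

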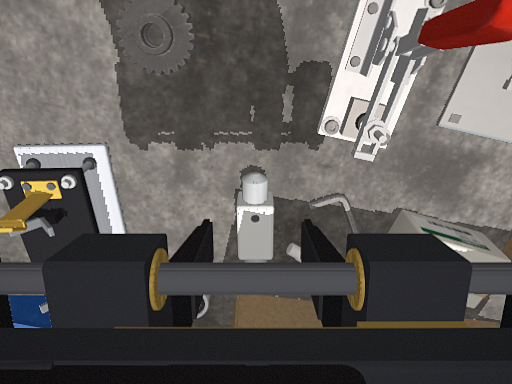

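The wrist view shows the near cap at (255,187), against a predicted (254,184). The position agrees, so I'm descending along the tool axis.

Call:
apply_moves(jaw=[133, 133, 133, 133, 133], offset=[[-0.3, -0.7, 50], [-0.7, -1.5, 95], [-1, -2.2, 130], [-1, -2.2, 150], [-1, -2.2, 150]], turn=[[0, 0, 0.004], [0, 0, 0.004], [0, 0, 0.004], [0, 0, 0.004], [0, 0, 0.004]])

```text
time: 2.38
eef_pos: [482.2, 248.7, 30.2]
tcp_rot: [0.112, -0.108, 0.988, 0.012]
contact_force: [-0.1, -1.1, -0.8]
gripper_width: 45.3
grip_force: 0.0
```

```bash
python3 -c "
from m import *
go((482,249,30),12.5,13)"
```

```text
off [0.1, 0.4, 0.2] turn [-0.0, -0.0004, -0.0002] q [ 0.37  0.65  2.07 -0.17  0.2  -1.25] pos [482.2 248.7  30.2] F [-0.1 -1.1 -0.8] t 2.375 w 45.33714092960699
```

Call:
apply_moves(jaw=[255, 255, 255, 255], offset=[[0, 0, 0], [0, 0, 0], [0, 0, 0], [0, 0, 0]], turn=[[0, 0, 0], [0, 0, 0], [0, 0, 0], [0, 0, 0]])

```text
time: 2.88
eef_pos: [482.8, 248.6, 30.9]
tcp_rot: [0.113, -0.108, 0.988, 0.012]
contact_force: [-4.4, 0.8, 10.7]
gripper_width: 23.1
grip_force: 32.3
```

```bash
python3 -c "
from m import *
print(observe()['grip_force'])
go((422,189,30.5),12.5,13)"
```

```text
32.30081324742059
off [70.5, -45.0, -15.9] turn [0.0001, 0.0009, -0.0006] q [ 0.37  0.65  2.07 -0.17  0.2  -1.26] pos [482.8 248.6  30.9] F [-4.4  0.8 10.7] t 2.875 w 23.05042163593208
```

Call:
apply_moves(jaw=[255, 255, 255, 255, 255], offset=[[14.3, -9, -4], [28.4, -18, -7.2], [49.4, -31.5, -12], [63.5, -40.5, -15.2], [70.7, -45, -16.9]], turn=[[0, 0, 0], [0, 0, 0], [0, 0, 0], [0, 0, 0], [0, 0, 0]])

```text
time: 3.5
eef_pos: [422.8, 189.3, 33.6]
tcp_rot: [0.11, -0.108, 0.988, 0.011]
contact_force: [0.1, 0.2, -1.8]
gripper_width: 22.8
grip_force: 32.9
```

Call:
apply_moves(jaw=[133, 133, 133, 133], offset=[[0, 0, 0], [0, 0, 0], [0, 0, 0], [0, 0, 0]], turn=[[0, 0, 0], [0, 0, 0], [0, 0, 0], [0, 0, 0]])

```text
time: 4.0
eef_pos: [423.6, 190.1, 33.4]
tcp_rot: [0.11, -0.108, 0.988, 0.011]
contact_force: [0.9, 0.0, 0.4]
gripper_width: 45.1
grip_force: 0.0
```

```bash
python3 -c "
from m import *
go((422-26,189-6,150),12.5,13)"
```

```text
off [2.1, -1.1, -120.0] turn [-0.0014, -0.0044, -0.0006] q [ 0.29  0.6   2.26 -0.26  0.07 -1.24] pos [423.6 190.1  33.4] F [0.9 0.  0.4] t 4.0 w 45.108663057217846
```

Call:
apply_moves(jaw=[133, 133, 133], offset=[[0, 0, -45], [0, 0, -90], [0, 0, -140]], turn=[[0, 0, 0], [0, 0, 0], [0, 0, 0]])

```text
time: 4.38
eef_pos: [392.7, 183.4, 171.1]
tcp_rot: [0.11, -0.108, 0.988, 0.011]
contact_force: [0.1, 0.2, 0.0]
gripper_width: 45.6
grip_force: 0.0
```

```bash
python3 -c "
from m import *
go((425,190,190),12.5,0)"
```

```text
off [-36.3, -0.5, -11.2] turn [-0.0012, 0.2214, -0.0008] q [ 0.29  0.27  2.21 -0.04  0.44 -1.46] pos [392.7 183.4 171.1] F [0.1 0.2 0. ] t 4.375 w 45.57744905397528
```

Call:
apply_moves(jaw=[100, 100, 100], offset=[[-36, 0, -11], [-36, 0, -11], [-36, 0, -11]], turn=[[0, 0.2214, 0], [0, 0.2214, 0], [0, 0.2214, 0]])

```text
time: 4.75
eef_pos: [425.9, 190.6, 188.6]
tcp_rot: [0.001, -0.108, 0.994, -0.001]
contact_force: [-0.7, -1.1, -0.9]
gripper_width: 57.5
grip_force: 0.0
```

Run:
```python
from m import *
c,im=shot("wrist","pics/w3.png"); shot("top","pics/top3.png")
go((467,199,28),12.5,0)
g=cv2.cvtColor(im,7)
print(proj(c,[(467,199,34),(422,189,17)]).round(0))
cv2.imwrite("pics/w3c.png",cv2.resize(im[80:300,130:390,::-1],None,fx=3,fy=2.7))
```

```text
off [-43.4, -0.5, 160.0] turn [-0.0014, 0.0006, -0.0011] q [ 0.28  0.34  2.   -0.    0.81 -1.51] pos [424.4 190.3 188. ] F [-0.2 -0.7  0.4] t 4.85 w 57.85430668163778
[[257. 229.]
 [256. 176.]]
```

View pics/w3.png

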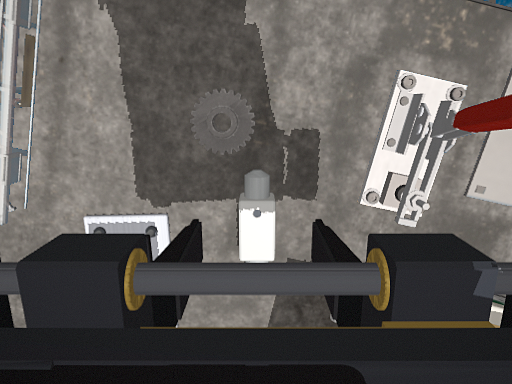

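The wrist view shows the block at columns 239–275 and rows 195–260, centred on the prediction of (257,229). I'll cross-check with the top view.

Run:
```python
from m import *
c=calibration("top"); im=cv2.imread("pics/top3.png"); g=cv2.cvtColor(im,6)
print("exp",proj(c,[(467,199,34),(413.4,187.1,17),(520.6,210.9,17)]).round(1))
w=calibration("wrist"); 
P=plane(w,[(239,203),(275,203),(239.5,260),(274.5,260)],34); print(P.round(1).tolist())
print(plane(w,[(257,170.5)],17).round(1))
e=proj(c,[(467,199,20)])[0].astype(int); x0,y0=e-35
cv2.imwrite("pics/t3c.png",cv2.resize(im[y0:y0+70,x0:x0+70],None,fx=8,fy=8,interpolation=cv2.INTER_CUBIC)); print(x0,y0)
```

```text
exp [[185.4 213.9]
 [190.2 237.3]
 [182.8 193.3]]
[[444.3, 177.8, 34.0], [437.3, 209.4, 34.0], [498.6, 189.6, 34.0], [491.5, 221.7, 34.0]]
[[414.8 187.9  17. ]]
151 179
```

View pics/t3c.png

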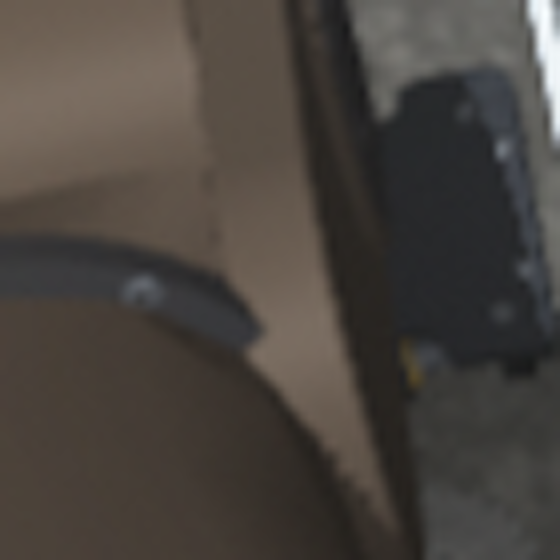

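The arm occludes the top view. The wrist measurement gives a fuse centre of (468,199.5) and a yaw of 12.4°, consistent with the drag. I'll grasp it vertically there.

Call:
apply_moves(jaw=[100, 100, 100, 100, 100], offset=[[-44.5, -0.5, 10], [-44.5, -0.5, 70], [-44.5, -0.5, 120], [-44.5, -0.5, 150], [-44.5, -0.5, 160]], turn=[[0, 0, 0], [0, 0, 0], [0, 0, 0], [0, 0, 0], [0, 0, 0]])

```text
time: 5.48
eef_pos: [467.4, 199.1, 27.0]
tcp_rot: [-0.001, -0.108, 0.994, -0.001]
contact_force: [0.2, 0.2, -0.3]
gripper_width: 57.6
grip_force: 0.0
```

Run:
```python
from m import *
go((468,199.5,27.5),12.4,0)
```

```text
off [-0.7, 0.3, -0.5] turn [-0.0015, -0.0022, 0.0008] q [ 0.27  0.66  2.02 -0.    0.47 -1.51] pos [467.4 199.1  27. ] F [ 0.2  0.2 -0.3] t 5.475 w 57.552304650099046
```

Call:
apply_moves(jaw=[255, 255, 255, 255], offset=[[0, 0, 0], [0, 0, 0], [0, 0, 0], [0, 0, 0]], turn=[[0, -0.0022, 0], [0, -0.0022, 0], [0, -0.0022, 0], [0, -0.0022, 0]])

```text
time: 5.98
eef_pos: [469.3, 199.6, 29.8]
tcp_rot: [0.002, -0.108, 0.994, -0.0]
contact_force: [-1.3, 0.6, 8.1]
gripper_width: 33.8
grip_force: 30.0
```

Call:
apply_moves(jaw=[255, 255, 255, 255, 255], offset=[[0, 0, -20], [0, 0, -60], [0, 0, -110], [0, 0, -150], [0, 0, -150]], turn=[[0, 0, 0], [0, 0, 0], [0, 0, 0], [0, 0, 0], [0, 0, 0]])

```text
time: 6.6
eef_pos: [469.2, 199.8, 181.6]
tcp_rot: [0.004, -0.108, 0.994, -0.0]
contact_force: [-0.6, 0.2, -2.1]
gripper_width: 34.1
grip_force: 30.0
```

Run:
```python
from m import *
c,im=shot("wrist","pics/w4.png"); s=observe(); g=cv2.cvtColor(im,7)
M=rot(s["tcp_rot"])
go((480,66,177),12.9,0); print(s["grip_force"])
# expected cap end, block corners in tool frame
T=lambda X:s["eef_pos"]+np.array(X)@M.T
tt=[(55,0,10.5),(43,0,10.5),(30,17,-6.5),(30,-17,-6.5),(30,17,27.5)]
print(proj(c,[T(x) for x in tt]).round(1))
print("col257",[(r,int(g[r,257])) for r in range(150,230,3)])
for r in(175,185,210,230): print(r,g[r,225:290:2].tolist())
```

```text
off [17.5, -132.9, 2.8] turn [-0.0012, 0.0056, -0.008] q [ 0.27  0.4   1.91 -0.    0.82 -1.51] pos [468.5 199.5 179.7] F [ 0.1 -1.4 -2.9] t 6.65 w 33.874528172660234
29.999201595783234
[[257.3 133.1]
 [257.3 159.6]
 [297.8 196.4]
 [216.8 196.4]
 [290.2 179.7]]
col257 [(150, 148), (153, 163), (156, 163), (159, 163), (162, 164), (165, 163), (168, 163), (171, 163), (174, 162), (177, 162), (180, 162), (183, 162), (186, 162), (189, 161), (192, 162), (195, 164), (198, 145), (201, 182), (204, 186), (207, 188), (210, 188), (213, 187), (216, 193), (219, 67), (222, 76), (225, 77), (228, 76)]
175 [86, 88, 88, 96, 130, 135, 140, 144, 147, 153, 153, 155, 158, 159, 161, 163, 163, 160, 157, 155, 156, 158, 158, 151, 149, 143, 138, 135, 115, 141, 136, 142, 77]
185 [93, 141, 144, 116, 130, 137, 141, 145, 147, 152, 154, 156, 158, 159, 160, 163, 162, 158, 157, 155, 156, 156, 157, 151, 146, 142, 137, 130, 110, 141, 142, 135, 80]
210 [187, 188, 188, 188, 189, 187, 188, 188, 188, 189, 189, 188, 188, 188, 188, 188, 188, 188, 188, 189, 189, 189, 188, 188, 189, 188, 188, 188, 187, 188, 188, 188, 189]
230 [187, 188, 187, 188, 187, 188, 188, 189, 188, 189, 187, 195, 84, 78, 78, 75, 76, 77, 78, 73, 163, 190, 187, 188, 189, 188, 188, 188, 189, 187, 187, 187, 188]
```

Run:
```python
from m import *
im=cv2.imread("pics/w4.png"); g=cv2.cvtColor(im,6)
for x in(235,249,257,265,279): print(x,g[110:160:2,x].tolist())
for r in(140,): print(g[r,225:290:2].tolist())
c=calibration("wrist"); s=observe(); M=rot(s["tcp_rot"]); T=lambda X:s["eef_pos"]+np.array(X)@M.T
tt=[(55,0,6.5),(55,0,14.5),(50,0,-1.5),(50,12,10.5),(50,-12,10.5),(30,0,-6.5),(30,0,-1.5)]
print(proj(c,[T(x) for x in tt]).round(1).tolist())
cv2.imwrite("pics/w4c.png",cv2.resize(im[60:260,150:350],None,fx=2.9,fy=2.9,interpolation=cv2.INTER_CUBIC))
```

```text
235 [79, 80, 80, 77, 82, 79, 76, 81, 85, 89, 88, 85, 82, 85, 80, 81, 87, 96, 125, 134, 131, 132, 133, 133, 133]
249 [75, 76, 77, 73, 74, 71, 72, 69, 74, 74, 76, 77, 78, 103, 135, 141, 139, 141, 143, 145, 147, 156, 157, 156, 156]
257 [73, 73, 74, 76, 78, 73, 73, 79, 86, 85, 86, 78, 80, 113, 144, 144, 147, 145, 144, 144, 148, 165, 164, 163, 164]
265 [86, 87, 87, 93, 97, 92, 88, 88, 90, 91, 89, 92, 93, 103, 138, 138, 141, 141, 144, 147, 148, 159, 158, 156, 158]
279 [131, 135, 138, 137, 149, 150, 141, 137, 136, 137, 87, 131, 96, 77, 85, 88, 79, 77, 123, 127, 141, 140, 139, 139, 137]
[91, 94, 89, 86, 86, 81, 79, 76, 88, 126, 135, 140, 141, 145, 146, 145, 144, 142, 143, 142, 138, 135, 129, 111, 90, 88, 86, 88, 83, 83, 85, 83, 83]
[[257.4, 136.0], [257.4, 134.5], [257.5, 149.7], [284.1, 146.5], [230.7, 146.5], [257.5, 199.2], [257.4, 196.2]]
```

The fuse is held centred within about 0.5 mm and level. I'll move to a high vantage beside the holder to measure it with the wrist camera.

Run:
```python
from m import *
go((572,205,275),12.9,0); print(ik((572,205,275),12.9,0))
```

```text
off [-102.8, -17.1, -94.7] turn [-0.0012, 0.0056, -0.008] q [ 0.27  0.4   1.91 -0.    0.82 -1.51] pos [468.5 199.5 179.7] F [ 0.1 -1.4 -2.9] t 6.65 w 33.874528172660234
[0.24 0.44 1.55 0.   1.15]
```

Call:
apply_moves(jaw=[255, 255, 255, 255, 255], offset=[[-10, -2, -50], [-40, -8, -94.7], [-80, -14, -94.7], [-102.8, -17.1, -94.7], [-102.8, -17.1, -94.7]], turn=[[0, 0.005, -0.008], [0, 0.005, -0.008], [0, 0.005, -0.008], [0, 0.005, -0.008], [0, 0.005, -0.008]])

```text
time: 7.28
eef_pos: [572.7, 204.7, 271.2]
tcp_rot: [-0.003, -0.112, 0.994, -0.001]
contact_force: [-0.9, -0.4, -2.2]
gripper_width: 34.1
grip_force: 30.0
```

Run:
```python
from m import *
c,im=shot("wrist","pics/w5.png"); s=observe(); print(s["eef_pos"],s["tcp_rot"],s["gripper_width"])
import json; json.dump({k:np.array(x).tolist() for k,x in c.items()},open("c5.json","w"))
a=np.radians(12.96); A=np.array([np.cos(a),np.sin(a)]); N=np.array([-np.sin(a),np.cos(a)]); H=np.array([577.6,91.4])
P=[np.r_[H+A*i*88+N*j*42,8] for i,j in((1,1),(1,-1),(-1,-1),(-1,1))]
p=proj(c,P); print(p.round(0))
o=cv2.cvtColor(im,cv2.COLOR_RGB2BGR); cv2.imwrite("pics/w5c.png",cv2.resize(o[0:260,0:250],None,fx=2.3,fy=2.3,interpolation=cv2.INTER_CUBIC))
```

```text
[571.78018206 204.779449   271.57870556] [-2.65446483e-03 -1.12157693e-01  9.93686414e-01 -9.57117692e-04] 34.199580505716995
[[201. 220.]
 [134. 220.]
 [121.  71.]
 [195.  70.]]
```

View pics/w5c.png

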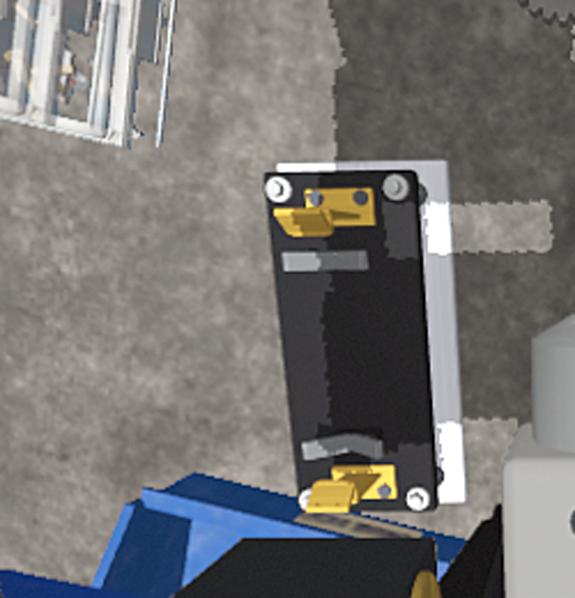

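The crop shows the plate corners at (277,163), (447,160) and (466,502), and the deck corners at (264,172), (415,170) and (438,510). I'll solve for the holder pose and a rough deck height.

Run:
```python
from m import *
import json
c=json.load(open("c5.json")); q=lambda a:[((x+.5)/2.3-.5,(y+.5)/2.3-.5) for x,y in a]
def fit(pts,mdl,z):
    W=plane(c,q(pts),z)[:,:2]; m=np.array(mdl,float)
    mc=m-m.mean(0); wc=W-W.mean(0)
    cz=(mc@[1,1j]).conj()@(wc@[1,1j]); th=np.angle(cz); sc=abs(cz)/np.sum(mc**2)
    Rm=np.array([[np.cos(th),-np.sin(th)],[np.sin(th),np.cos(th)]])
    t=W.mean(0)-Rm@m.mean(0); r=np.abs(W-(m@Rm.T+t)).max()
    return t.round(1),np.degrees(th).round(2),sc.round(3),r.round(1)
# model coords (axial, lateral): near=-axial, right in img=+lateral
print("plate",fit([(277,163),(447,160),(466,502)],[(-88,-42),(-88,42),(88,42)],8))
for z in(30,40,50): print("deck",z,fit([(264,172),(415,170),(438,510)],[(-80,-34),(-80,34),(80,34)],z))
im=cv2.imread("pics/w5.png"); h=cv2.cvtColor(im,cv2.COLOR_BGR2HSV)
# side & top plate check from first top image: edge minAreaRect earlier -> (577.6,91.4), 12.96deg
```

```text
plate (array([576.5,  91.3]), np.float64(13.75), np.float64(0.994), np.float64(0.6))
deck 30 (array([578.1,  87.5]), np.float64(13.87), np.float64(1.035), np.float64(3.5))
deck 40 (array([577. ,  90.1]), np.float64(13.87), np.float64(1.009), np.float64(0.8))
deck 50 (array([576. ,  92.6]), np.float64(13.87), np.float64(0.982), np.float64(1.8))
```

Run:
```python
from m import *
go((576.7,91,160),13.5,0)
```

```text
off [20.0, -111.9, 111.8] turn [-0.0013, -0.0055, -0.0108] q [ 0.24  0.44  1.56 -0.    1.15 -1.56] pos [571.8 204.8 271.6] F [-0.7  0.  -2.6] t 7.325 w 34.199580505716995
```

Call:
apply_moves(jaw=[255, 255, 255, 255, 255], offset=[[10, -55, 0], [20, -111.9, 20], [20, -111.9, 70], [20, -111.9, 111.8], [20, -111.9, 111.8]], turn=[[0, -0.0055, -0.0108], [0, -0.0055, -0.0108], [0, -0.0055, -0.0108], [0, -0.0055, -0.0108], [0, -0.0055, -0.0108]])

```text
time: 7.95
eef_pos: [575.3, 91.2, 159.4]
tcp_rot: [-0.002, -0.118, 0.993, -0.0]
contact_force: [-1.0, 0.1, -1.0]
gripper_width: 33.9
grip_force: 30.0
```

Run:
```python
from m import *
go((576.7,91,130),13.5,0)
c,im=shot("wrist","pics/w6.png"); c2,im2=shot("side","pics/s6.png"); s=observe(); M=rot(s["tcp_rot"])
a=np.radians(13.5); A=np.array([np.cos(a),np.sin(a)]); N=np.array([-A[1],A[0]]); H=np.array([576.7,91])
h=cv2.cvtColor(im,cv2.COLOR_RGB2HSV); m=cv2.inRange(h,(18,120,90),(32,255,255)); m[230:]=0
n,l,st,ce=cv2.connectedComponentsWithStats(m); print([(st[i].tolist(),ce[i].round(1).tolist()) for i in range(1,n) if st[i,4]>30])
for x in [(-60,0,99),(-60,0,43)]: print(x,proj(c,[np.r_[H+A*x[0]+N*x[1],x[2]]]).round(1))
T=lambda X:s["eef_pos"]+np.array(X)@M.T
print("cap end",proj(c,[T((55,0,10.5))]).round(1), "screws at deck",proj(c,[np.r_[H-A*73+N*j*27,44] for j in(1,-1)]).round(1), "plate corners",proj(c,[np.r_[H-A*88+N*j*42,8] for j in(1,-1)]).round(1),"deck",proj(c,[np.r_[H-A*80+N*j*34,43] for j in(1,-1)]).round(1))
g=cv2.cvtColor(im,7)
w=(g>165).astype(np.uint8); w[130:]=0; n,l,st,ce=cv2.connectedComponentsWithStats(w); print([(st[i].tolist(),ce[i].round(1).tolist()) for i in range(1,n) if st[i,4]>30])
# level check in side view: fuse caps
g2=cv2.cvtColor(im2,7); print("side cap ends exp",proj(c2,[T((55,0,10.5)),T((-55,0,10.5))]).round(1), proj(c2,[T((30,-17,27.5)),T((-30,-17,27.5))]).round(1))
```

```text
off [-1.4, -0.5, 29.4] turn [-0.0, -0.003, 0.0002] q [ 0.04  0.52  1.75 -0.    0.87 -1.76] pos [575.3  91.2 159.4] F [-1.   0.1 -1. ] t 7.95 w 33.907603285807156
[([0, 90, 13, 39, 290], [4.2, 113.3]), ([235, 103, 42, 35, 1127], [255.6, 119.3])]
(-60, 0, 99) [[256.4 122.4]]
(-60, 0, 43) [[256.5 119.4]]
cap end [[256.9 140.9]] screws at deck [[293.5 101.3]
 [219.6 101.3]] plate corners [[307.6  83.3]
 [205.5  83.3]] deck [[303.2  91.4]
 [209.9  91.4]]
[([0, 0, 147, 130, 9615], [76.4, 52.4]), ([206, 0, 200, 130, 10296], [330.6, 63.0]), ([385, 0, 22, 11, 78], [394.0, 5.7]), ([458, 3, 10, 15, 59], [462.8, 11.0]), ([390, 15, 83, 115, 2995], [426.0, 84.4]), ([128, 22, 11, 38, 199], [132.9, 40.6]), ([0, 61, 7, 9, 39], [2.7, 65.4]), ([0, 65, 39, 34, 694], [19.0, 81.0]), ([474, 67, 10, 11, 60], [479.1, 70.7]), ([479, 76, 13, 19, 81], [485.3, 82.6]), ([16, 95, 7, 7, 31], [19.4, 97.9]), ([285, 95, 15, 16, 166], [292.2, 102.5]), ([115, 97, 13, 12, 89], [120.7, 103.2]), ([212, 96, 15, 15, 164], [219.0, 102.9]), ([20, 98, 15, 18, 75], [27.5, 105.9]), ([460, 100, 19, 21, 173], [469.6, 110.9]), ([236, 104, 40, 22, 632], [255.4, 115.1]), ([436, 106, 25, 24, 294], [447.9, 118.3]), ([103, 114, 18, 8, 94], [112.4, 118.1]), ([112, 116, 21, 14, 135], [123.7, 124.1]), ([91, 125, 20, 5, 54], [99.0, 127.8])]
side cap ends exp [[242.  146.9]
 [290.4 139. ]] [[256.1 155.9]
 [282.6 151.4]]
```

Run:
```python
from h import *
g=cv2.cvtColor(cv2.imread("pics/w6.png"),6)
for x in(230,240,256,270,280): print(x,g[76:106,x].tolist())
for r in(94,100): print(r,g[r,198:216].tolist(),g[r,296:312].tolist())
for x in(248,256,264): print(x,g[128:150,x].tolist())
```

```text
230 [111, 115, 114, 112, 115, 115, 110, 111, 166, 216, 217, 218, 217, 217, 222, 221, 123, 27, 50, 52, 52, 53, 53, 52, 51, 51, 49, 53, 54, 54]
240 [107, 107, 106, 102, 104, 100, 97, 112, 171, 215, 215, 215, 214, 215, 219, 217, 120, 30, 49, 53, 56, 51, 52, 50, 54, 45, 62, 135, 173, 103]
256 [113, 115, 117, 120, 120, 118, 113, 120, 180, 219, 221, 220, 219, 220, 226, 224, 84, 34, 48, 52, 50, 51, 53, 54, 51, 45, 63, 140, 192, 185]
270 [105, 103, 103, 102, 102, 99, 98, 118, 183, 217, 220, 220, 218, 219, 224, 216, 72, 36, 49, 51, 52, 54, 52, 51, 53, 45, 69, 121, 133, 93]
280 [113, 110, 107, 107, 109, 110, 103, 122, 189, 216, 218, 217, 216, 218, 222, 213, 74, 34, 52, 53, 51, 53, 51, 53, 53, 52, 53, 53, 51, 53]
94 [101, 105, 107, 107, 104, 102, 101, 108, 199, 221, 235, 137, 31, 40, 45, 46, 46, 45] [43, 45, 46, 50, 45, 21, 163, 255, 255, 255, 196, 167, 173, 172, 174, 176]
100 [108, 110, 109, 109, 111, 110, 106, 93, 198, 219, 236, 144, 41, 33, 94, 201, 202, 183] [185, 197, 211, 145, 52, 18, 134, 255, 255, 255, 189, 173, 179, 180, 183, 186]
248 [139, 136, 132, 132, 132, 131, 132, 144, 158, 151, 157, 164, 169, 168, 166, 165, 166, 169, 170, 172, 172, 172]
256 [138, 134, 131, 133, 131, 133, 133, 135, 142, 170, 171, 170, 171, 175, 175, 174, 172, 170, 170, 171, 171, 172]
264 [137, 133, 131, 133, 133, 129, 132, 136, 154, 166, 165, 164, 168, 171, 170, 168, 170, 171, 174, 176, 174, 171]
```

Run:
```python
from h import *
Ms=[];ts=[];E=[];Q=[];C=[]
for i in range(10):
    camera("wrist"); c=calibration("wrist"); s=observe(); M=rot(s["tcp_rot"]); Mc=rot(c["orientation"])
    Ms.append(M.T@Mc); ts.append(M.T@(c["position"]-s["eef_pos"])); E.append(s["eef_pos"]); Q.append(R.from_matrix(M@pose(13.5,0).T).as_rotvec()); C.append(np.r_[c["position"],R.from_matrix(Mc).as_rotvec()])
print("rel t",np.mean(ts,0).round(2),np.std(ts,0).round(2)); print("eef",np.mean(E,0).round(2),np.std(E,0).round(2)); print("rv",np.mean(Q,0).round(4),np.std(Q,0).round(4)); print("cam",np.mean(C,0).round(3),np.std(C,0).round(4))
Rm=R.from_matrix(Ms).mean().as_matrix(); np.savez("rel.npz",R=Rm,t=np.mean(ts,0))
c=calibration("wrist"); q=R.from_matrix(Rm).as_quat(); c["orientation"]=np.r_[q[3],q[:3]]; c["position"]=np.mean(ts,0)
# all in tool frame now
print("cap end",proj(c,[(55,0,10.5),(55,4,10.5),(50,0,0)]).round(1).tolist())
# plane() assumes horizontal plane z=const in tool frame
z=lambda h: np.mean(E,0)[2]-h
print("plate edge",plane(c,[(256,84.0)],z(8)).round(2),"deck edge",[plane(c,[(209.4,95),(301.8,95),(256,91.9)],z(h)).round(2).tolist() for h in(38,41,44)])
```

```text
rel t [  67.21   -0.3  -145.04] [0.01 0.01 0.01]
eef [577.75  91.44 163.21] [0.17 0.1  0.53]
rv [-0.0004 -0.0053  0.0005] [0.     0.0008 0.0001]
cam [5.11708e+02 7.54790e+01 3.07911e+02 1.83900e+00 2.33400e+00 2.91000e-01] [6.170e-02 8.610e-02 4.832e-01 6.000e-04 4.000e-04 7.000e-04]
cap end [[257.4, 135.3], [266.4, 135.3], [257.5, 149.3]]
plate edge [[ 85.85  -0.93 155.21]] deck edge [[[76.06, -36.03, 125.21], [76.06, 33.68, 125.21], [78.3, -0.87, 125.21]], [[75.96, -35.63, 122.21], [75.96, 33.3, 122.21], [78.18, -0.87, 122.21]], [[75.87, -35.24, 119.21], [75.86, 32.92, 119.21], [78.05, -0.86, 119.21]]]
```

```bash
python3 -c "
from h import *
go((576.9,90.3,125),13.5,0)"
```

```text
off [1.0, -0.8, 37.4] turn [-0.0014, 0.0039, 0.0004] q [ 0.04  0.52  1.75 -0.    0.87 -1.76] pos [577.5  91.3 162.4] F [-0.3 -1.2 -2.3] t 8.55 w 33.789395887043376
```

Call:
apply_moves(jaw=[255, 255, 255, 255, 255], offset=[[1, -0.8, 12], [1, -0.8, 25], [1, -0.8, 35], [1, -0.8, 37.4], [1, -0.8, 37.4]], turn=[[0, 0.0039, 0], [0, 0.0039, 0], [0, 0.0039, 0], [0, 0.0039, 0], [0, 0.0039, 0]])

```text
time: 9.18
eef_pos: [576.8, 90.2, 124.5]
tcp_rot: [-0.0, -0.118, 0.993, -0.001]
contact_force: [-0.2, -0.5, -2.3]
gripper_width: 34.1
grip_force: 30.0
```

Call:
apply_moves(jaw=[255, 255, 255, 255, 255], offset=[[0, 0, 0], [0, 0, 0], [0, 0, 0], [0, 0, 0], [0, 0, 0]], turn=[[0, 0, 0], [0, 0, 0], [0, 0, 0], [0, 0, 0], [0, 0, 0]])

```text
time: 9.8
eef_pos: [576.8, 90.2, 124.7]
tcp_rot: [-0.0, -0.118, 0.993, -0.001]
contact_force: [-0.5, 0.0, -2.4]
gripper_width: 33.8
grip_force: 30.0
```

```bash
python3 -c "
from h import *
go((576.9,90.3,125),13.5,0)
for i in range(4):
  camera('wrist'); s=observe(); print(s['eef_pos'].round(2),s['contact_force'].round(2),s['torque'].round(2))
go((576.9,90.3,120),13.5,0)"
```

```text
off [-0.1, 0.1, -0.3] turn [-0.0013, -0.0005, 0.0003] q [ 0.04  0.57  1.78 -0.    0.79 -1.76] pos [576.8  90.2 124.7] F [-0.5  0.  -2.4] t 9.8 w 33.760267681342604
[576.83  90.21 124.67] [-0.03  0.73 -1.98] [-0.02 -0.06 -0.03]
[576.83  90.22 124.69] [ 0.12  0.24 -2.32] [ 0.08 -0.03 -0.03]
[576.83  90.23 124.67] [-0.13  0.26 -2.26] [ 0.02 -0.03 -0.03]
[576.81  90.25 124.66] [ 0.11 -0.28 -2.71] [ 0.07  0.05 -0.02]
off [-0.1, 0.0, 4.7] turn [-0.0013, -0.0005, 0.0003] q [ 0.04  0.57  1.78 -0.    0.79 -1.76] pos [576.8  90.2 124.7] F [ 0.1 -0.3 -2.7] t 10.0 w 33.83332446475218
```

Run:
```python
from h import *
c,im=shot("wrist","pics/w7.png"); g=cv2.cvtColor(im,7).astype(int)
def e(v,o): d=np.abs(np.diff(v)); i=d.argmax(); j=slice(max(i-1,0),i+2); return o+.5+np.sum(np.arange(len(d))[j]*d[j])/d[j].sum()
a=np.radians(13.5); A=np.array([np.cos(a),np.sin(a)]); N=np.array([-A[1],A[0]]); H=np.array([577.35,90.4])
for nm,h,ax,la in(("plate",8,88,42),("deck",41,80,34)):
    P=proj(c,[np.r_[H-A*ax,h],np.r_[H-A*(ax-5)+N*la,h],np.r_[H-A*(ax-5)-N*la,h]])
    r0,c0=int(round(P[0,1])),int(round(P[0,0])); 
    print(nm,P.round(1).tolist(),"row",[round(float(e(g[r0-5:r0+6,x],r0-5)),1) for x in(c0-20,c0,c0+20)],
      "cols",[(round(float(e(g[int(p[1]),int(p[0])-6:int(p[0])+8],int(p[0])-6)),1)) for p in P[1:]])
    for p in P[1:]: print(g[int(p[1]),int(p[0])-7:int(p[0])+9].tolist())
```

```text
plate [[257.5, 78.3], [315.3, 85.6], [199.7, 85.6]] row [78.0, 78.0, 77.7] cols [314.6, 200.5]
[255, 255, 255, 255, 255, 255, 255, 184, 174, 181, 183, 185, 179, 174, 173, 179]
[108, 107, 106, 104, 104, 103, 101, 96, 114, 198, 217, 220, 219, 221, 219, 219]
deck [[257.5, 87.3], [310.7, 95.5], [204.3, 95.5]] row [86.6, 86.5, 86.4] cols [311.4, 207.5]
[203, 196, 195, 200, 212, 135, 52, 39, 1, 255, 255, 255, 192, 174, 179, 181]
[106, 104, 103, 94, 195, 214, 240, 129, 25, 44, 37, 191, 205, 201, 193, 194]
```

Alignment with the plate and deck edges is within 0.3 mm. Starting the guarded press.

Call:
apply_moves(jaw=[255, 255, 255, 255, 255], offset=[[0, 0, 2], [0, 0, 4], [0, 0, 6], [0, 0, 8], [0, 0, 8]], turn=[[0, 0, 0], [0, 0, 0], [0, 0, 0], [0, 0, 0], [0, 0, 0]])

```text
time: 10.68
eef_pos: [576.8, 90.2, 116.5]
tcp_rot: [-0.0, -0.118, 0.993, -0.001]
contact_force: [0.4, 0.2, -1.9]
gripper_width: 33.7
grip_force: 30.0
```

Call:
apply_moves(jaw=[255, 255, 255, 255], offset=[[0, 0, 1], [0, 0, 2], [0, 0, 3], [0, 0, 4]], turn=[[0, 0, 0], [0, 0, 0], [0, 0, 0], [0, 0, 0]])

```text
time: 11.18
eef_pos: [576.8, 90.2, 112.8]
tcp_rot: [-0.0, -0.118, 0.993, -0.001]
contact_force: [-2.0, -1.0, 2.7]
gripper_width: 33.7
grip_force: 30.0
```

Call:
apply_moves(jaw=[255, 255, 255, 255], offset=[[0, 0, 1], [0, 0, 2], [0, 0, 3], [0, 0, 4]], turn=[[0, 0, 0], [0, 0, 0], [0, 0, 0], [0, 0, 0]])

```text
time: 11.68
eef_pos: [577.6, 90.3, 109.7]
tcp_rot: [0.001, -0.118, 0.993, -0.001]
contact_force: [-2.5, 0.0, 11.7]
gripper_width: 33.7
grip_force: 30.0
```

```bash
python3 -c "
from h import *
for i in range(3):
  s=observe(); print(s['eef_pos'].round(2),s['contact_force'].round(2),s['torque'].round(2)); camera('wrist')
go((576.9,90.3,105),13.5,0)"
```

```text
[577.61  90.28 109.74] [-2.47  0.03 11.7 ] [0.09 0.14 0.01]
[577.58  90.26 109.66] [-2.63 -0.54  8.86] [0.02 0.17 0.01]
[577.52  90.25 109.63] [-1.53 -0.8   8.53] [ 0.03  0.14 -0.04]
off [0.6, 0.2, 4.6] turn [-0.0017, 0.0017, 0.0002] q [ 0.04  0.59  1.79 -0.    0.76 -1.76] pos [577.5  90.2 109.6] F [-2.3 -0.9  8.5] t 11.825 w 33.85026394076224
```

Call:
apply_moves(jaw=[255, 255, 255], offset=[[0.5, 0, 0.7], [0.7, 0, 1.4], [0.7, 0, 2]], turn=[[0, 0.001, 0], [0, 0.002, 0], [0, 0.002, 0]])

```text
time: 12.2
eef_pos: [577.3, 90.1, 108.2]
tcp_rot: [0.001, -0.118, 0.993, -0.001]
contact_force: [-1.0, 0.1, 14.3]
gripper_width: 33.8
grip_force: 30.0
```

Call:
apply_moves(jaw=[255, 255, 255], offset=[[0, 0, 0.7], [0, 0, 1.4], [0, 0, 2]], turn=[[0, 0, 0], [0, 0, 0], [0, 0, 0]])

```text
time: 12.58
eef_pos: [576.8, 90.0, 105.4]
tcp_rot: [-0.0, -0.118, 0.993, -0.001]
contact_force: [0.0, -0.4, 1.6]
gripper_width: 33.8
grip_force: 30.0
```

```bash
python3 -c "
from h import *
for i in range(2):
  s=observe(); print(s['eef_pos'].round(2),s['contact_force'].round(2),s['torque'].round(2)); camera('wrist')
go((576.9,90.3,105),13.5,0)"
```

```text
[576.75  90.04 105.42] [ 0.04 -0.35  1.56] [0.01 0.37 0.  ]
[576.45  90.03 104.98] [ 0.29  0.64 -1.56] [-0.05  0.18 -0.01]
off [-0.6, 0.1, -0.3] turn [-0.0014, -0.002, 0.0002] q [ 0.04  0.6   1.79 -0.    0.75 -1.76] pos [576.3  90.  104.7] F [-0.1 -0.8  0.3] t 12.675 w 33.94229360116137
```

Force peaked near 14 N and has dropped; the ends are past the clips. Continuing down.

Call:
apply_moves(jaw=[255, 255, 255, 255], offset=[[0, 0, 1], [-0.3, 0, 2], [-0.3, 0, 3], [-0.3, 0, 4]], turn=[[0, 0, 0], [0, -0.001, 0], [0, -0.002, 0], [0, -0.002, 0]])

```text
time: 13.18
eef_pos: [576.5, 90.1, 100.6]
tcp_rot: [-0.0, -0.118, 0.993, -0.001]
contact_force: [-0.3, -0.2, 4.6]
gripper_width: 33.6
grip_force: 30.0
```

Call:
apply_moves(jaw=[255, 255, 255, 255], offset=[[0, 0, 1], [0, 0, 2], [0, 0, 3], [0, 0, 4]], turn=[[0, 0, 0], [0, 0, 0], [0, 0, 0], [0, 0, 0]])

```text
time: 13.68
eef_pos: [576.2, 90.1, 96.3]
tcp_rot: [-0.0, -0.118, 0.993, -0.001]
contact_force: [-0.1, -1.0, -0.2]
gripper_width: 33.9
grip_force: 30.0
```

Call:
apply_moves(jaw=[255, 255, 255, 255], offset=[[0, 0, 0.8], [0, 0, 1.6], [0, 0, 2.4], [0, 0, 3]], turn=[[0, 0, 0], [0, 0, 0], [0, 0, 0], [0, 0, 0]])

```text
time: 14.18
eef_pos: [576.3, 90.1, 93.5]
tcp_rot: [-0.0, -0.118, 0.993, -0.001]
contact_force: [-0.0, 0.5, -1.5]
gripper_width: 33.7
grip_force: 30.0
```

Call:
apply_moves(jaw=[255, 255, 255], offset=[[0, 0, 0.7], [0, 0, 1.4], [0, 0, 2]], turn=[[0, 0, 0], [0, 0, 0], [0, 0, 0]])

```text
time: 14.55
eef_pos: [576.5, 90.2, 92.1]
tcp_rot: [0.0, -0.118, 0.993, -0.001]
contact_force: [-2.4, 2.2, 6.3]
gripper_width: 34.0
grip_force: 30.0
```

Call:
apply_moves(jaw=[255, 255, 255], offset=[[0, 0, 0.5], [0, 0, 1], [0, 0, 1.5]], turn=[[0, 0, 0], [0, 0, 0], [0, 0, 0]])

```text
time: 14.92
eef_pos: [576.7, 90.6, 91.6]
tcp_rot: [0.001, -0.118, 0.993, -0.001]
contact_force: [-6.4, 4.0, 18.0]
gripper_width: 33.8
grip_force: 30.0
```

Call:
apply_moves(jaw=[255, 255, 255], offset=[[0, 0, 0.4], [0, 0, 0.8], [0, 0, 1]], turn=[[0, 0, 0], [0, 0, 0], [0, 0, 0]])

```text
time: 15.3
eef_pos: [576.7, 90.7, 91.4]
tcp_rot: [0.001, -0.118, 0.993, -0.001]
contact_force: [-8.2, 2.9, 25.6]
gripper_width: 33.6
grip_force: 30.0
```

Call:
apply_moves(jaw=[255, 255], offset=[[0, 0, -1.2], [0, 0, -1.7]], turn=[[0, 0, 0], [0, 0, 0]])

```text
time: 15.55
eef_pos: [576.6, 90.7, 91.6]
tcp_rot: [0.0, -0.118, 0.993, -0.0]
contact_force: [-1.0, 4.3, 2.2]
gripper_width: 33.7
grip_force: 30.0
```

Run:
```python
from h import *
c2,im2=shot("side","pics/s8.png"); shot("wrist","pics/w8.png")
for i in range(2):
  camera("wrist"); s=observe(); print(s['eef_pos'].round(2),s['contact_force'].round(2),s['torque'].round(2))
go((576.7,90.7,91.4),13.5,0)
```

```text
[576.63  90.69  91.61] [-2.67  4.78  7.21] [0.96 0.07 0.2 ]
[576.64  90.7   91.62] [-1.95  5.4   6.33] [0.93 0.16 0.24]
off [-0.1, -0.0, 0.2] turn [-0.001, 0.0009, 0.0007] q [ 0.04  0.62  1.8  -0.    0.72 -1.76] pos [576.6  90.7  91.6] F [-1.9  5.4  6.3] t 15.75 w 33.79147578589587
```

Hard on the saddles at z 91.5, with about 5 N of lateral bias. I'll centre it in the V before releasing.

Call:
apply_moves(jaw=[255, 255, 255], offset=[[0.2, 0.5, 0], [0.2, 0.9, 0], [0.2, 0.9, 0]], turn=[[0, 0, 0], [0, 0, 0], [0, 0, 0]])

```text
time: 16.12
eef_pos: [576.5, 91.1, 91.4]
tcp_rot: [0.001, -0.118, 0.993, -0.001]
contact_force: [-0.5, 1.0, 5.6]
gripper_width: 34.1
grip_force: 30.0
```

Run:
```python
from h import *
for i in range(2):
  s=observe(); print(s['eef_pos'].round(2),s['contact_force'].round(2),s['torque'].round(2)); camera("wrist")
```

```text
[576.49  91.05  91.37] [-0.5   1.03  5.61] [ 0.38 -0.19  0.17]
[576.49  91.03  91.36] [-0.61  1.88  6.2 ] [ 0.44 -0.23  0.18]
```

Call:
apply_moves(jaw=[255, 255, 255], offset=[[0, 0.3, 0.1], [0, 0.4, 0.3], [0, 0.4, 0.3]], turn=[[0, 0, 0], [0, 0, 0], [0, 0, 0]])

```text
time: 16.6
eef_pos: [576.5, 91.1, 91.3]
tcp_rot: [0.001, -0.118, 0.993, -0.001]
contact_force: [-1.2, -0.7, 9.4]
gripper_width: 33.9
grip_force: 30.0
```

Run:
```python
from h import *
for i in range(2):
  s=observe(); print(s['eef_pos'].round(2),s['contact_force'].round(2),s['torque'].round(2)); camera("wrist")
# cap end row in wrist image: did fuse slip in the grip?
w=camera("wrist"); g=cv2.cvtColor(w,7); print(g[120:156:2,257].tolist(),g[190:206,257].tolist())
```

```text
[576.49  91.14  91.29] [-1.18 -0.68  9.37] [-0.05 -0.08  0.19]
[576.49  91.14  91.29] [-0.16 -0.56  9.14] [-0.   -0.12  0.17]
[129, 146, 164, 177, 179, 159, 137, 139, 134, 134, 132, 133, 152, 144, 177, 180, 196, 195] [192, 193, 193, 193, 193, 193, 188, 169, 177, 191, 204, 214, 215, 216, 217, 218]
```

Seated at 91.3 with no lateral load and no moment. Releasing.

Call:
apply_moves(jaw=[255, 110, 110, 110, 110], offset=[[0, 0, -0.4], [0, 0, -0.4], [0, 0, -0.4], [0, 0, -0.4], [0, 0, -0.4]], turn=[[0, 0, 0], [0, 0, 0], [0, 0, 0], [0, 0, 0], [0, 0, 0]])

```text
time: 17.38
eef_pos: [575.8, 91.3, 90.8]
tcp_rot: [-0.0, -0.118, 0.993, -0.001]
contact_force: [-0.2, -0.4, -0.8]
gripper_width: 53.4
grip_force: 0.0
```

Call:
apply_moves(jaw=[110, 110, 110, 110, 110], offset=[[0, 0, -6], [0, 0, -20], [0, 0, -50], [0, 0, -90], [0, 0, -120]], turn=[[0, 0, 0], [0, 0, 0], [0, 0, 0], [0, 0, 0], [0, 0, 0]])

```text
time: 18.0
eef_pos: [576.1, 91.5, 213.7]
tcp_rot: [0.001, -0.118, 0.993, -0.001]
contact_force: [-0.8, 0.3, 0.4]
gripper_width: 54.1
grip_force: 0.0
```

```bash
python3 -c "
from h import *
go((480,130,290),13.5,0)"
```

```text
off [84.3, 59.7, -76.5] turn [-0.0017, 0.0015, 0.0003] q [ 0.04  0.46  1.7  -0.    0.99 -1.76] pos [576.1  91.5 213.7] F [-0.8  0.3  0.4] t 18.0 w 54.05494363614346
```

Call:
apply_moves(jaw=[110, 110, 110, 110, 110], offset=[[30, 20, -40], [84, 60, -76], [120, 90, -76], [120, 90, -76], [120, 90, -76]], turn=[[0, 0, 0], [0, 0, 0], [0, 0, 0], [0, 0, 0], [0, 0, 0]])

```text
time: 18.62
eef_pos: [438.7, 151.1, 287.8]
tcp_rot: [0.001, -0.118, 0.993, -0.001]
contact_force: [1.6, -0.2, -0.6]
gripper_width: 54.2
grip_force: 0.0
```

Run:
```python
from h import *
c,im=shot("side","pics/s9.png"); h=cv2.cvtColor(im,cv2.COLOR_RGB2HSV); g=cv2.cvtColor(im,7)
a=np.radians(13.5); A=np.array([np.cos(a),np.sin(a)]); N=np.array([-A[1],A[0]]); H=np.array([576.6,91.0])
for U in(50,56,62): print(U,"top edge -N side",proj(c,[np.r_[H+A*i-N*17,U+z] for z in(34,0) for i in(-30,0,30)]).round(1).tolist(),"ends",proj(c,[np.r_[H+A*i,U+17] for i in(-55,55)]).round(1).tolist())
x0,y0=225,140
for y in range(y0,205,2): print(y," ".join(f"{v:3d}" for v in g[y,x0:318:3]))
m=cv2.inRange(h,(15,110,60),(35,255,255)); m[:130]=0;m[220:]=0;m[:,:220]=0;m[:,310:]=0
n,l,st,ce=cv2.connectedComponentsWithStats(m); print([(st[i].tolist(),ce[i].round(1).tolist()) for i in range(1,n) if st[i,4]>8])
o=cv2.cvtColor(cv2.imread("pics/side0.png"),cv2.COLOR_BGR2HSV); m=cv2.inRange(o,(15,110,60),(35,255,255)); m[:130]=0;m[220:]=0;m[:,:220]=0;m[:,310:]=0
n,l,st,ce=cv2.connectedComponentsWithStats(m); print([(st[i].tolist(),ce[i].round(1).tolist()) for i in range(1,n) if st[i,4]>8])
```

```text
50 top edge -N side [[255.1, 177.3], [268.0, 174.9], [280.8, 172.6], [254.7, 190.6], [267.4, 188.2], [279.9, 185.8]] ends [[241.3, 182.1], [287.5, 173.6]]
56 top edge -N side [[255.1, 174.8], [268.2, 172.5], [280.9, 170.2], [254.7, 188.3], [267.5, 185.9], [280.1, 183.5]] ends [[241.3, 179.7], [287.6, 171.2]]
62 top edge -N side [[255.2, 172.4], [268.3, 170.1], [281.1, 167.8], [254.8, 186.0], [267.6, 183.5], [280.2, 181.2]] ends [[241.3, 177.3], [287.8, 168.9]]
140 174 173 173 172 142  78  79  80 137 119  78  80  85  92  93  94  95 116 122 122 123 120 121 120 120 120 119  91 121  79  90
142 160 160 159 159 135  90  82  93 165 143  77  77  79  93  93  94  95 115 125 123 123 120 121 122 120 121 122 105 116  76  68
144  80  81  82  90  99  95  81 124 171 111  77  81  77  87  92  95  95 117 124 123 124 121 119 120 120 121 120 118  99  71  60
146  81  86  97  95  83  79  80 158 169  85  79  79  77  82  93  93  95 115 125 125 122 121 120 120 119 120 120 111  81  67  59
148  97 101  88  78  75  76  94 176 150  77  76  77  77  79  91  93  95 119 125 124 125 123 122 120 119 118 100  84  73  58
[... 3061 characters left out ...]
 69  96 120 102
198 209 242 226 217 220 159  72  72  72  68  65  65  75  95 115 142 150 154 155 156 156 157 156 151 133 243 202  67  78 116  79
200 205 235 183 167 196 150  67  66  67  80 101 127 143 150 152 154 155 156 157 156 156 156 157 145  93 208 251  85  67  83  77
202 247 235 214 192 217 184  88 108 137 145 152 153 154 155 155 155 155 155 156 157 157 157 155 155 147 209 254 139  66  70  77
204 217 232 237 234 227 210 150 153 154 154 155 155 155 155 155 156 157 157 157 155 156 158 180 214 249 249 229 144  65  71  78
[([285, 158, 12, 27, 121], [289.9, 171.9]), ([233, 167, 10, 28, 92], [238.7, 182.2])]
[([285, 158, 12, 27, 138], [289.5, 171.8]), ([233, 169, 11, 26, 101], [239.1, 183.4])]
```

Run:
```python
from h import *
c=calibration("side"); g=cv2.cvtColor(cv2.imread("pics/s9.png"),6)
a=np.radians(13.5); A=np.array([np.cos(a),np.sin(a)]); N=np.array([-A[1],A[0]]); H=np.array([576.9,90.8])
for D in(38,41,44,47,50): print(D,"deck -N top edge",proj(c,[np.r_[H+A*i-N*34,D] for i in(-30,0,30)]).round(1).tolist(),"clip tips",proj(c,[np.r_[H+A*i,D+56] for i in(-62,62)]).round(1).tolist())
print("plate top edge",proj(c,[np.r_[H+A*i-N*42,8] for i in(-30,0,30)]).round(1).tolist())
for x in(250,262,274): print(x,g[184:222,x].tolist())
# top view: clip/fuse check
ct,im=shot("top","pics/top9.png"); 
for D in(41,47): print(D,"top-view deck corners",proj(ct,[np.r_[H+A*i+N*j,D] for i,j in((-80,-34),(-80,34),(80,-34))]).round(1).tolist())
gt=cv2.cvtColor(im,7); 
for y in(160,170,180): print(y,gt[y,205:262].tolist())
```

```text
38 deck -N top edge [[257.5, 199.4], [270.3, 196.8], [282.9, 194.3]] clip tips [[238.4, 171.9], [291.3, 162.6]]
41 deck -N top edge [[257.6, 198.2], [270.4, 195.7], [283.0, 193.2]] clip tips [[238.4, 170.7], [291.4, 161.4]]
44 deck -N top edge [[257.6, 197.1], [270.5, 194.5], [283.1, 192.1]] clip tips [[238.4, 169.5], [291.5, 160.2]]
47 deck -N top edge [[257.7, 195.9], [270.5, 193.4], [283.1, 190.9]] clip tips [[238.5, 168.2], [291.6, 159.0]]
50 deck -N top edge [[257.7, 194.7], [270.6, 192.2], [283.2, 189.8]] clip tips [[238.5, 167.0], [291.7, 157.8]]
plate top edge [[258.5, 212.7], [271.2, 210.0], [283.6, 207.5]]
250 [82, 70, 64, 63, 62, 62, 64, 64, 63, 64, 66, 69, 72, 72, 70, 67, 70, 100, 140, 153, 155, 154, 155, 156, 157, 158, 157, 155, 158, 203, 247, 241, 198, 155, 125, 122, 124, 126]
262 [158, 102, 65, 61, 63, 62, 63, 64, 64, 70, 71, 70, 67, 65, 78, 115, 144, 153, 154, 155, 155, 155, 156, 158, 155, 156, 195, 244, 243, 210, 166, 126, 122, 125, 123, 124, 128, 132]
274 [62, 62, 62, 61, 62, 62, 69, 71, 70, 68, 64, 67, 94, 138, 152, 154, 156, 157, 155, 156, 156, 157, 155, 157, 204,
[... 250 characters left out ...]
 53, 44, 37, 41, 49, 50, 50, 49, 50, 51, 204, 242, 245, 245, 245, 245, 245, 245, 244, 244, 244, 244, 244, 244, 220, 118, 45, 50, 49, 50, 51, 64, 120, 228, 168, 92, 95, 94, 98, 99, 98, 96, 99, 98, 95, 95, 93, 94, 92]
170 [89, 89, 90, 90, 88, 74, 51, 51, 54, 49, 41, 37, 37, 40, 42, 42, 43, 42, 43, 43, 43, 48, 55, 50, 44, 51, 62, 64, 64, 192, 240, 245, 245, 245, 233, 138, 38, 47, 52, 51, 51, 49, 116, 230, 180, 94, 87, 89, 94, 91, 89, 92, 95, 93, 95, 95, 93]
180 [89, 89, 89, 89, 89, 89, 79, 53, 42, 49, 50, 43, 39, 36, 39, 42, 42, 42, 42, 42, 42, 42, 42, 42, 42, 42, 42, 43, 62, 69, 64, 168, 185, 161, 119, 97, 111, 83, 55, 50, 51, 51, 50, 48, 103, 227, 197, 117, 94, 91, 90, 90, 91, 94, 96, 99, 98]
```

```bash
python3 -c "
from workcell import job_done; print(job_done())"
```

```text
the job is handed in; nothing more can be done
None
```

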